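# Put the loose kitchen things back in their fitted holders

### The arm

A 6-joint arm with a two-finger parallel gripper is mounted at the origin on a cart in front of the work surface, level with it; the furniture and walls round the work are solid. World frame = base frame: x ahead of the robot, y to its left, z up, the work surface at z = 0. Lengths are in mm, angles in rad, forces in N, time in s.
With the tool pointing down it reaches from about 275 to 725 mm from the base axis. Payload 15.9 kg.
Tool frame: the origin (TCP) lies between the finger pads; the fingertips stand 19 mm ahead of it and the grasp point (between the pads) is the TCP; z points along the fingers, y is the direction in which the jaws open and shut (so a half turn about z gives the same grasp; the last joint's range is limited). The gripper opens to 85 mm and grips with 20 to 120 N. Pads are 22 mm wide; open, the fingers measure 114 mm over their backs; the gripper's body (76 mm by 85 mm) begins 54 mm behind the grasp point. The pads swing forward as they close: fully open they stand 13 mm farther back than shut.
Start: joints at [1.125, 0.213, -0.034, 1.323, 0, 1.571], TCP at [215.582, 451.121, 250.306] pointing down, gripper open.
Joint ranges: [-2.98, 2.98], [-0.74, 1.72], [-1.14, 1.35], [-2.1, 2.04], [-1.57, 1.44], [-3.14, 3.14]. Speed limits (rad/s): [1.89, 1.89, 2.39, 2.57, 3.14, 3.14].

### API

Orientations are given as a unit quaternion [x, y, z, w].
In Python, from rig import * gives the robot as it stands.
- The arm moves only by the tool carry_out, never from a script. Its argument "moves" is a list of rows, each a list of 6 numbers: the shift along the tool's x, y, z in cm, then the turn, a rotation vector about the tool's x, y, z in degrees. In form: [[x, y, z, wx, wy, wz], ...]. A call has 1 to 5 rows; each row shifts and turns the commanded pose from where the row before left it, along the tool's axes as they then stand; what a row does not reach is not made up. A row lasts 1/12 s, in which the tool goes at most 41.7 mm and 7.16 degrees, less where a joint would pass 70% of its speed; a pose out of reach is approached as far as the arm can. A call with a gripper value outside its range is refused whole. "grip" is the opening in per cent of the stroke, from 0 (shut) to 100 (fully open), set as the call begins (left out, the last holds). The fingers move at their own pace and stop on an object; the grip force is fixed at half the most. Time passes only in rows, so rows that do not move let the fingers close. It gives the time, the measured TCP pose, the force and the opening at its end, in the units of the state.
- get_state(): the state, without advancing time (a new reading comes with each control period).
- capture(name): name is "side" or "top" or "wrist"; returns (picture, depth): 480x640x3 uint8, red, green, blue; 480x640 float32, mm along the optical axis (not along the pixel's ray), 0 where there is no reading.
- camera_params(name): a dict with "camera_matrix" (3x3 intrinsics, pixels), "D" ([k1, k2, p1, p2, k3] as OpenCV has them; the pictures are not rectified), "position" and "orientation" of the camera in the world. Camera axes: x right, y up, looking along -z (the intrinsics and any distortion apply to the point x, -y, -z); pixel columns grow to the right and rows downward; lengths in mm; the calibration is good to about 2 mm. A picture is of the moment at which its call begins: read the wrist's pose just before it. camera_params takes no time and is no camera call; for the wrist camera it gives the pose at the moment of the call.
- job_done(): hands the job in, once; it reports no verdict.
The state is a dict: "time": time; "joint_positions": joint angles; "joint_velocities": joint speeds; "joint_torque": joint torques, N m; "tool_pos": TCP position; "orientation": TCP orientation; "force": force on the tool from outside, world axes, zero at the start; "ft_torque": the same for the moment, N m; "width": opening from 0.0 (shut) to 1.0 (fully open).
Only numpy, scipy, OpenCV 4.12 (cv2) and the standard library are available. Lean on these libraries where they do the work, as an engineer would, in place of code of your own. Each camera call takes 0.05 s, during which the arm holds its last target.

### The job

Tidy the worktop: put each of the four loose things (the larger white pill bottle, the small orange pill bottle, the square carton and the slim yellow box) into the low wooden holder whose well matches its footprint in shape and size. Each must stand upright, flat on the floor of its own holder, let go and at rest. Leave the red mug and the egg timer where they stand.

Things in the scene. Friction and masses are not known exactly. Their poses are not given: they have to be found in the camera images.
- bottle_big_center (a point): The larger pill bottle: upright round white plastic bottle with a white ribbed screw cap, 53 mm in diameter (cap 49 mm, the top 20 mm) and 98 mm tall, about 0.09 kg. This point is its centre, half-way up, on its upright axis; z is its up axis. It belongs in holder_big_round.
- bottle_small_center (a point): The small pill bottle: upright round orange plastic bottle with a white ribbed screw cap, 38 mm in diameter (cap 35 mm, the top 14 mm) and 66 mm tall, about 0.04 kg. This point is its centre, half-way up, on its upright axis; z is its up axis. It belongs in holder_small_round.
- carton_center (a point): Upright white and blue carton with a square footprint, 60 x 60 mm and 110 mm tall, about 0.3 kg. This point is its centre, half-way up, on its upright axis; z is its up axis. x and y are square to its sides. It belongs in holder_square, any of the four ways round.
- slim_box_center (a point): Upright slim yellow card box, 32 mm (its x) by 62 mm (its y) and 88 mm tall, about 0.08 kg. This point is its centre, half-way up, on its upright axis; z is its up axis. It belongs in holder_oblong, either way round.
- holder_big_round: Low round wooden holder, 79 mm in outer diameter, with a round well of 69 mm. Plain wood with a cork-lined well, floor 6 mm thick, rim 16 mm high over the worktop (the well is 10 mm deep), walls 5 mm; it does not move. Origin: centre of its underside, on the worktop; z up. 
- holder_small_round: Low round wooden holder, 64 mm in outer diameter, with a round well of 54 mm. Plain wood with a cork-lined well, floor 6 mm thick, rim 16 mm high over the worktop (the well is 10 mm deep), walls 5 mm; it does not move. Origin: centre of its underside, on the worktop; z up. 
- holder_square: Low square wooden holder, 86 x 86 mm outside, with a square well of 76 x 76 mm. Plain wood with a cork-lined well, floor 6 mm thick, rim 16 mm high over the worktop (the well is 10 mm deep), walls 5 mm; it does not move. Origin: centre of its underside, on the worktop; z up. x and y are square to its sides.
- holder_oblong: Low oblong wooden holder, 58 mm (its x) by 88 mm (its y) outside, with a well of 48 mm (x) by 78 mm (y). Plain wood with a cork-lined well, floor 6 mm thick, rim 16 mm high over the worktop (the well is 10 mm deep), walls 5 mm; it does not move. Origin: centre of its underside, on the worktop; z up. 
- mug_center (a point): Bystander: red mug, 82 mm in diameter (115 mm with its handle), 85 mm tall, standing behind the work, in front of or below a wall cabinet (front face at x = 0.575 m, underside 0.47 m above the worktop, from y = -0.30 to y = 0.51 m; the arm must stay clear of it). Point: its centre, half-way up.
- timer_center (a point): Bystander: white round egg timer, 67 mm in diameter, 57 mm tall, standing behind the work. Point: its centre, half-way up.
Things that resemble listed ones, but are neither listed nor needed, are in the scene too. Leave any turquoise look-alike of the holder_small_round alone.

How it is judged (in metres and radians):
At the end, for the whole second after the job is handed in: Each thing is in its own holder: its centre within 11 mm (bottles) or 14 mm (carton and slim box) of the holder's centre line, seated within 4 mm of the well's floor, within 0.1 rad of upright, released and at rest (horizontal distance between bottle_big_center and holder_big_round below 0.011 m and z of bottle_big_center in the frame of holder_big_round below 0.059 m and angle between each of bottle_big_center, bottle_small_center, carton_center, slim_box_center's own z axis and vertical below 0.1 rad and linear speed of each of bottle_big, bottle_small, carton, slim_box below 0.01 m/s and angular speed of each of bottle_big, bottle_small, carton, slim_box below 0.3 rad/s and horizontal distance between bottle_small_center and holder_small_round below 0.011 m and z of bottle_small_center in the frame of holder_small_round below 0.043 m and horizontal distance between carton_center and holder_square below 0.014 m and z of carton_center in the frame of holder_square below 0.065 m and horizontal distance between slim_box_center and holder_oblong below 0.014 m and z of slim_box_center in the frame of holder_oblong below 0.054 m); the robot touches nothing.
It fails at once if the red mug is pushed more than 25 mm or tipped over (distance of mug_center from where it was at the start of the episode above 0.025 m or angle between mug_center's own z axis and vertical above 0.35 rad).
It fails at once if the egg timer is pushed more than 25 mm or tipped over (distance of timer_center from where it was at the start of the episode above 0.025 m or angle between timer_center's own z axis and vertical above 0.35 rad).
It also fails if it takes over 99 s, if anything falls off the work surface, if the arm or the gripper's body presses on something with over 40 N, if the wrist force passes 120 N, or if a joint passes its speed limit or range.

## Working session

There is one attempt and no reset: what is moved stays moved. The work goes in short steps, Python scripts to look and compute and a tool call to move; the robot and the scene stay as the last step left them, time stands still between calls to the robot, and variables do not carry over. Pictures are saved under pics/ and viewed, and the job is handed in when it is done.

Besides the shell and the picture viewer there is one more tool, called after ">>>" as a command line: name --pt "numbers of a row" for each row, then --argument value for the rest. carry_out: Moves the arm, as the interface text tells. Its arguments: {"type":"object","properties":{"moves":{"type":"array"},"grip":{"type":"number"}},"required":["moves"]}

```bash
ls; mkdir -p pics; python3 - <<'E'
from rig import *
import cv2,numpy as np
s=get_state();print(s)
for n in ("top","side"):
    p,d=capture(n);c=camera_params(n)
    cv2.imwrite(f"pics/{n}0.png",p[:,:,::-1]);np.save(f"{n}_d.npy",d);np.save(f"{n}_p.npy",p)
    print(n,c)
E
```

```text
pics
{'time': 0.0, 'joint_positions': array([ 1.12499009e+00,  2.13342655e-01, -3.50430003e-02,  1.32351789e+00,
       -4.03023651e-06,  1.57078661e+00]), 'joint_velocities': array([ 1.19024258e-03, -1.00577212e-03, -1.42188447e-03,  9.07859511e-04,
       -6.28904420e-05, -6.96504960e-04]), 'joint_torque': array([ 2.16079374e-03, -6.86165786e+01,  4.87115192e+01,  1.73330528e-02,
        1.69076711e-04,  3.68847668e-05]), 'tool_pos': array([215.45556147, 450.8418621 , 249.82929359]), 'orientation': array([ 2.21057075e-01,  9.75260716e-01, -5.40359331e-04, -1.20419608e-04]), 'force': array([-0.05298736, -0.69063136,  0.49919999]), 'ft_torque': array([ 0.03861216,  0.02014483, -0.01457177]), 'width': 1.0010653766822215}
top {'camera_matrix': array([[615.68938473,   0.        , 320.70313283],
       [  0.        , 615.68938473, 242.1690588 ],
       [  0.        ,   0.        ,   1.        ]]), 'D': array([-0.03913789,  0.        ,  0.        ,  0.        ,  0.        ]), 'position': array([ 376.25284445,   -5.30071241, 1519.11970865]), 'orientation': array([ 0.02373338, -0.02364109, -0.70186291,  0.71152392])}
side {'camera_matrix': array([[531.32503218,   0.        , 322.09009666],
       [  0.        , 531.32503218, 236.86052928],
       [  0.        ,   0.        ,   1.        ]]), 'D': array([-0.15033254,  0.        ,  0.        ,  0.        ,  0.        ]), 'position': array([  118.18966757, -1018.65960658,  1043.16035564]), 'orientation': array([ 0.39328475, -0.06537121, -0.16364183,  0.90237191])}
```

View pics/top0.png

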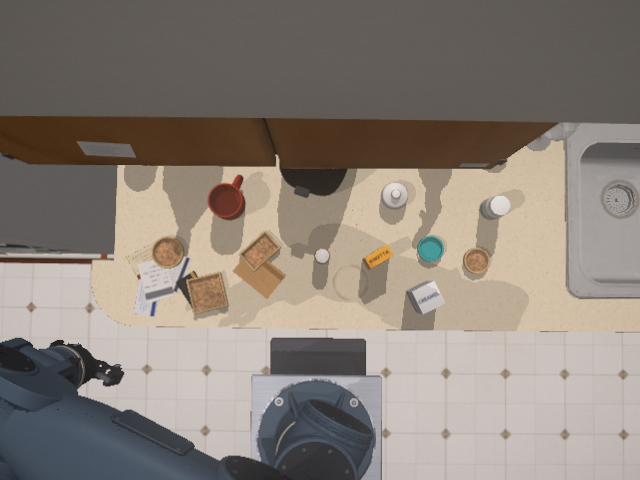

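View pics/side0.png

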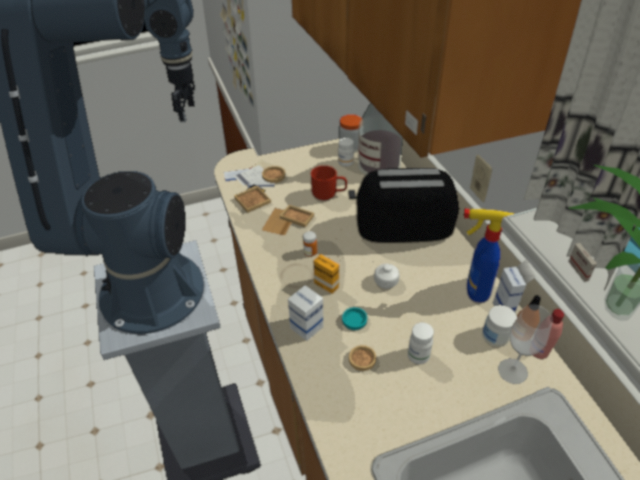

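The top view shows round holders at (168,252) and (476,261), the square one at (208,294), the oblong one at (261,252), and a turquoise look-alike at (431,249). The loose things are the carton (426,297), yellow box (377,256), small bottle (322,256) and white bottle (495,207). The timer is at (394,195) and the mug at (226,200). The side view adds a wide white jar at (500,325), far back by the wall.

```bash
cat > h.py <<'E'
import numpy as np,cv2
from scipy.spatial.transform import Rotation as R
def cast(c,uv,z):
    K=c["camera_matrix"];D=c["D"];uv=np.asarray(uv,float).reshape(-1,1,2)
    n=cv2.undistortPoints(uv,K,D).reshape(-1,2)
    r=R.from_quat(c["orientation"]).apply(np.c_[n[:,0],-n[:,1],-np.ones(len(n))])
    p=c["position"];return p+r*((z-p[2])/r[:,2])[:,None]
def cloud(c,d):
    v,u=np.mgrid[0:480,0:640];K=c["camera_matrix"]
    n=cv2.undistortPoints(np.stack([u,v],-1).reshape(-1,1,2).astype(float),K,c["D"]).reshape(-1,2)
    dd=d.reshape(-1)
    P=np.c_[n[:,0]*dd,-n[:,1]*dd,-dd]
    return (R.from_quat(c["orientation"]).apply(P)+c["position"]).reshape(480,640,3)
def rect(pts):
    (cx,cy),(w,h),a=cv2.minAreaRect(pts[:,:2].astype(np.float32));return np.round([cx,cy,w,h,a],1)
E
python3 - <<'E'
from rig import *
from h import *
p=np.load("top_p.npy");d=np.load("top_d.npy");c=camera_params("top")
im=p[:,:,::-1]
cv2.imwrite("pics/topL.png",cv2.resize(im[180:330,120:300],None,fx=4,fy=4,interpolation=2))
cv2.imwrite("pics/topR.png",cv2.resize(im[180:330,300:520],None,fx=3.6,fy=3.6,interpolation=2))
X=cloud(c,d);z=X[...,2]
print("table z",np.median(z[280:310,330:350]),np.median(z[230:245,290:310]))
H=dict(big_r=(168,252,9,20),small_r=(476,261,9,20),sq=(208,294,9,20),obl=(261,252,9,20),turq=(431,249,9,30),carton=(426,297,100,120),slim=(377,256,78,98),sb=(322,256,55,75),wb=(495,207,85,110),timer=(394,195,40,70),mug=(226,200,70,100))
for k,(u,v,a,b) in H.items():
    m=np.zeros(z.shape,bool);m[v-28:v+29,u-28:u+29]=1
    m&=(z>a)&(z<b)&(d>0)
    n,l,st,ce=cv2.connectedComponentsWithStats(m.astype(np.uint8))
    i=1+np.argmax(st[1:,4]);q=X[l==i]
    (cx,cy),r=cv2.minEnclosingCircle(q[:,:2].astype(np.float32))
    print(k,rect(q),"circ",round(cx,1),round(cy,1),round(2*r,1),"z",np.percentile(q[:,2],[5,50,95]).round(1),len(q))
E
```

```text
table z -0.4195607044443932 -0.7559959817843946
big_r [446.7 372.2  78.8  75.9  32.6] circ 447.9 371.5 80.8 z [ 9.5 13.7 18.7] 238
small_r [ 437.6 -386.5   61.6   62.8    0.8] circ 437.9 -386.7 65.0 z [ 9.7 13.9 18.5] 177
sq [349.1 273.2  86.2  88.3  14.5] circ 349.2 272.3 118.7 z [ 9.5 14.4 19.4] 290
obl [453.9 146.2  57.9  87.9  42.6] circ 453.5 145.1 101.4 z [ 9.9 14.4 18.9] 242
turq [ 464.9 -273.1   62.2   62.5   44.9] circ 465.3 -273.0 63.9 z [ 9.7 14.4 20.7] 186
carton [ 347.2 -251.6   58.9   59.4   26.7] circ 347.6 -251.4 80.2 z [104.3 109.3 114.4] 670
slim [ 441.  -139.1   30.3   62.9   31.6] circ 441.6 -138.7 67.3 z [81.9 87.6 92.5] 348
sb [441.3  -6.8  31.8  32.   46.6] circ 441.6 -6.9 34.4 z [59.5 65.  69.4] 162
wb [ 563.6 -421.    45.3   45.4   88.2] circ 563.3 -422.0 49.6 z [ 89.8  96.5 102. ] 330
timer [ 593.5 -182.1   56.6   55.3    6.5] circ 592.8 -181.5 59.3 z [40.5 44.4 56.8] 324
mug [571.9 216.7  81.9  95.8  28.8] circ 580.9 216.5 109.3 z [70.8 82.2 89.1] 285
```

View pics/topL.png

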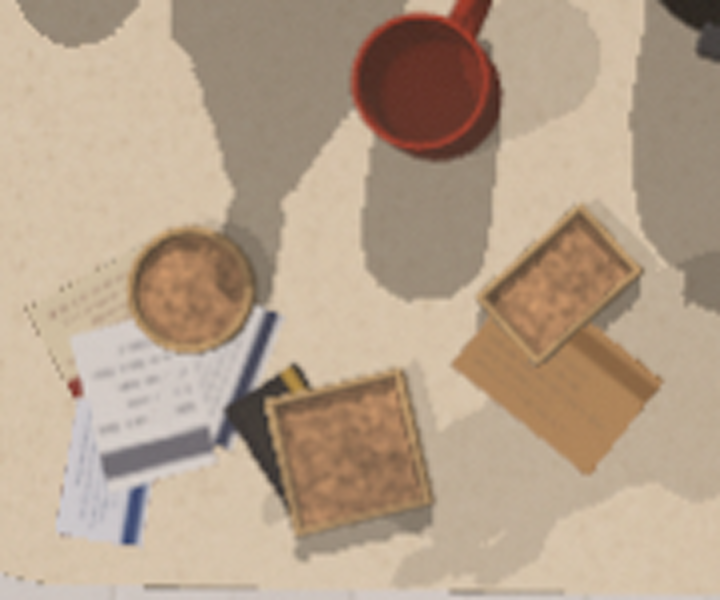

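View pics/topR.png

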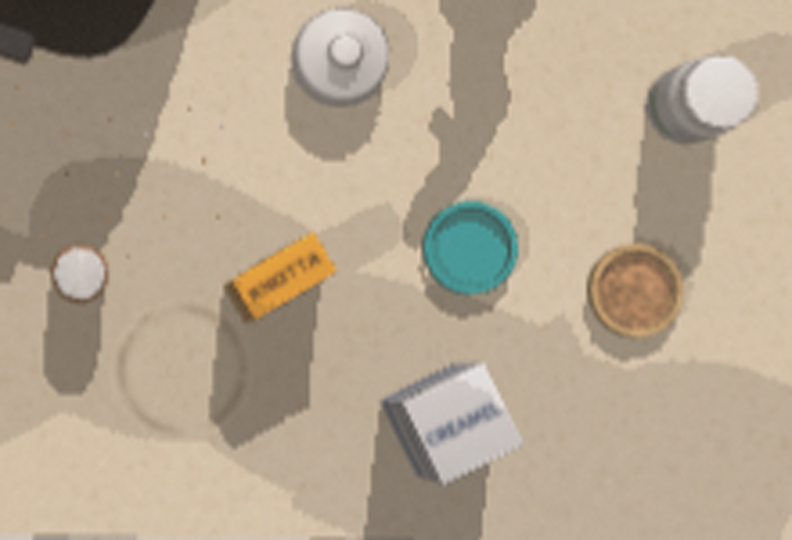

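The larger white bottle's candidates are top (495,207), which measures 98 mm tall with a cap of about 49 mm, and the wide jar at side (500,325), which is squat and by the wall. I take (495,207). For holder_small_round, the candidates are wooden (476,261) and turquoise (431,249). The description says plain wood with cork, so I take the wooden one, and the enlarged crops bear out both choices.

I start by lining the tool up with the world axes.

>>> carry_out --pt "0 0 0 0 0 -6.4" --pt "0 0 0 0 0 -6.4" --pt "0 0 0 0 0 -6.4" --pt "0 0 0 0 0 -6.4" --pt "0 0 0 0 0 0" --grip 100

```text
time: 0.52
tool_pos: [215.5, 451.0, 250.0]
orientation: [-0.003, 1.0, -0.0, -0.0]
force: [0.8, 0.1, 0.1]
width: 1.001
```

>>> carry_out --pt "-1.74 -3.5 0 0 0 0" --pt "-1.74 -3.5 0 0 0 0" --pt "-1.74 -3.5 0 0 0 0" --pt "-1.74 -3.5 0 0 0 0" --pt "-1.74 -3.5 0 0 0 0"

```text
time: 0.93
tool_pos: [302.9, 274.5, 250.2]
orientation: [0.001, 1.0, -0.0, -0.0]
force: [2.2, 0.6, 0.4]
width: 0.998
```

>>> carry_out --pt "-1.74 -3.5 0 0 0 0" --pt "-1.74 -3.5 0 0 0 0" --pt "-1.74 -3.5 0 0 0 0" --pt "-1.74 -3.5 0 0 0 0" --pt "-1.74 -3.5 0 0 0 0"

```text
time: 1.35
tool_pos: [390.2, 99.3, 250.4]
orientation: [0.002, 1.0, 0.0, 0.0]
force: [1.5, 0.7, 0.5]
width: 0.997
```

>>> carry_out --pt "-1.74 -3.5 0 0 0 0" --pt "-1.74 -3.5 0 0 0 0" --pt "-1.74 -3.5 0 0 0 0" --pt "0 0 0 0 0 0"

```text
time: 1.68
tool_pos: [444.1, -8.7, 249.9]
orientation: [0.004, 1.0, -0.001, 0.0]
force: [-0.1, 1.2, -0.3]
width: 1.0
```

```bash
python3 - <<'E'
from rig import *
from h import *
s=get_state();c=camera_params("wrist");p,d=capture("wrist")
print(s["tool_pos"].round(1),s["joint_positions"].round(2),s["time"])
cv2.imwrite("pics/w1.png",p[:,:,::-1])
X=cloud(c,d);z=X[...,2]
m=((z>52)&(z<75)&(d>0)&(abs(X[...,0]-441)<40)&(abs(X[...,1]+7)<40))
q=X[m];print(len(q));
if len(q): print(rect(q),cv2.minEnclosingCircle(q[:,:2].astype(np.float32)),np.median(q[:,2]))
E
```

```text
[444.1  -8.7 249.9] [-0.02  0.1  -0.17  1.3  -0.   -0.01] 1.6833
1091
[441.4  -7.9  33.5  33.4  81.5] ((442.01361083984375, -7.907646656036377), 17.52332305908203) 65.24173548032331
```

View pics/w1.png

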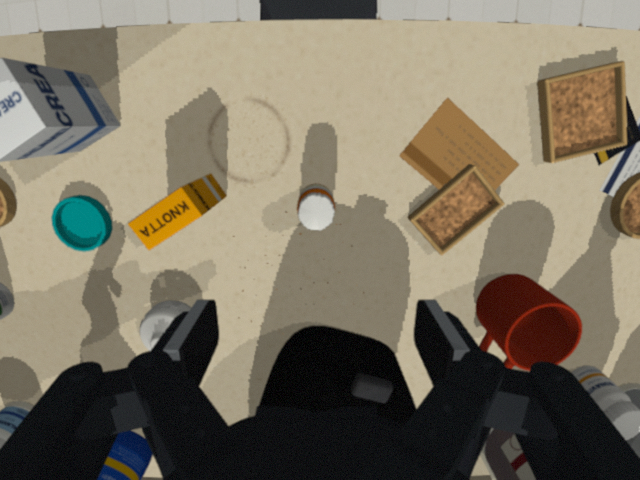

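The wrist view shows the small bottle's cap at (316,210), which gives (441.7, -7.9). Both views agree, so I go down to z = 38.

>>> carry_out --pt "0.24 0.09 3.8 0 0 0" --pt "0 0 3.8 0 0 0" --pt "0 0 3.8 0 0 0" --pt "0 0 3.4 0 0 0" --pt "0 0 2.4 0 0 0"

```text
time: 2.15
tool_pos: [438.0, -1.9, 75.6]
orientation: [0.001, 1.0, 0.0, -0.001]
force: [-0.4, -0.3, -1.1]
width: 1.002
```

>>> carry_out --pt "0 0 2.0 0 0 0" --pt "0 0 2.0 0 0 0" --pt "0 0 0 0 0 0"

```text
time: 2.4
tool_pos: [437.3, -1.9, 35.4]
orientation: [0.0, 1.0, 0.0, -0.002]
force: [-1.2, 0.8, -0.9]
width: 0.995
```

>>> carry_out --pt "0 0 0 0 0 0" --pt "0 0 0 0 0 0" --pt "0 0 0 0 0 0" --pt "0 0 0 0 0 0" --pt "0 0 0 0 0 0" --grip 0

```text
time: 2.82
tool_pos: [440.8, -2.7, 39.7]
orientation: [-0.0, 1.0, 0.0, 0.001]
force: [-5.0, 0.6, 16.0]
width: 0.415
```

>>> carry_out --pt "0 0 0 0 0 0" --pt "0 0 0 0 0 0" --pt "0 0 0 0 0 0" --pt "0 0 0 0 0 0" --pt "0 0 0 0 0 0"

```text
time: 3.23
tool_pos: [440.7, -2.7, 39.7]
orientation: [-0.0, 1.0, 0.0, 0.001]
force: [-4.3, 0.7, 16.0]
width: 0.416
```

>>> carry_out --pt "0 0 -1.5 0 0 0" --pt "0 0 -3 0 0 0" --pt "0 0 -4 0 0 0" --pt "0 0 -3.5 0 0 0" --pt "0 0 0 0 0 0"

```text
time: 3.65
tool_pos: [442.9, -2.8, 165.0]
orientation: [-0.0, 1.0, -0.0, 0.005]
force: [1.0, 0.3, 1.4]
width: 0.417
```

>>> carry_out --pt "0 0 0 0 0 0" --pt "0 0 0 0 0 0"

```text
time: 3.82
tool_pos: [439.8, -2.8, 158.3]
orientation: [-0.0, 1.0, 0.0, 0.0]
force: [-0.2, -0.4, -0.4]
width: 0.421
```

```bash
python3 - <<'E'
from rig import *
from h import *
s=get_state()
print(s["tool_pos"].round(1),s["time"],s["width"],s["force"].round(1))
p,d=capture("side");cv2.imwrite("pics/s1.png",cv2.resize(p[130:330,220:460,::-1],None,fx=3,fy=3,interpolation=2))
E
```

```text
[439.8  -2.8 158.3] 3.8167 0.4210880061248252 [-0.2 -0.4 -0.4]
```

View pics/s1.png

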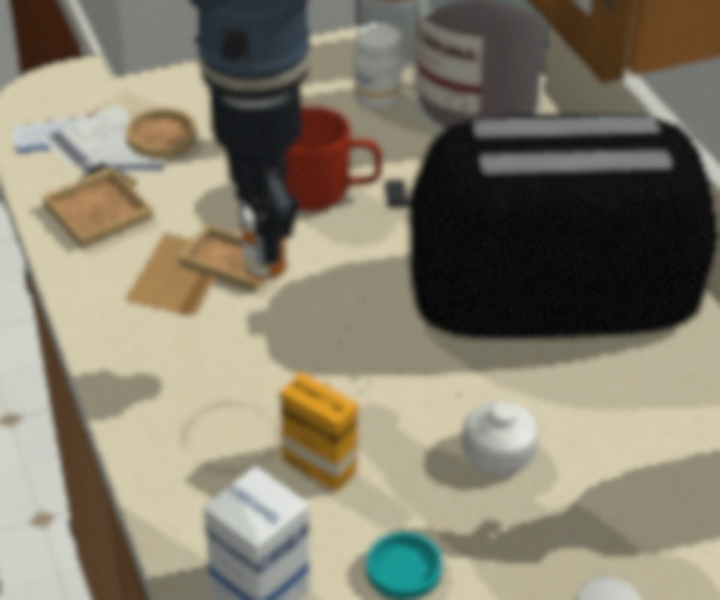

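>>> carry_out --pt "0.03 -3.5 -0.3 0 0 0" --pt "0.03 -4 0 0 0 0" --pt "0.03 -4 0 0 0 0" --pt "0.03 -4 0 0 0 0" --pt "0.03 -4 0 0 0 0"

```text
time: 4.28
tool_pos: [437.5, -199.3, 160.2]
orientation: [-0.001, 1.0, 0.0, -0.001]
force: [1.4, 0.1, -0.7]
width: 0.417
```

>>> carry_out --pt "0.03 -4 0 0 0 0" --pt "0.03 -4 0 0 0 0" --pt "0.03 -4 0 0 0 0" --pt "0.03 -3.5 0 0 0 0" --pt "0.03 -3 0 0 0 0"

```text
time: 4.7
tool_pos: [436.0, -384.8, 159.6]
orientation: [0.0, 1.0, 0.001, -0.001]
force: [0.6, -0.6, 0.5]
width: 0.417
```

>>> carry_out --pt "0 0 0 0 0 0" --pt "0 0 0 0 0 0" --pt "0 0 0 0 0 0"

```text
time: 4.95
tool_pos: [436.7, -382.0, 160.1]
orientation: [-0.0, 1.0, 0.001, -0.001]
force: [0.4, 0.1, -1.1]
width: 0.417
```

```bash
python3 - <<'E'
from rig import *
from h import *
s=get_state();c=camera_params("wrist");p,d=capture("wrist")
print(s["tool_pos"].round(1),s["orientation"].round(4),s["time"])
cv2.imwrite("pics/w2.png",p[:,:,::-1])
X=cloud(c,d);z=X[...,2]
m=((z>9)&(z<22)&(d>0)&(np.hypot(X[...,0]-438,X[...,1]+386.6)<42))
q=X[m];print(len(q))
if len(q): print(rect(q),cv2.minEnclosingCircle(q[:,:2].astype(np.float32)))
E
```

```text
[ 436.7 -382.   160.1] [-3.e-04  1.e+00  9.e-04 -8.e-04] 4.95
1414
[ 435.8 -387.8   60.    63.3    9.1] ((437.32745361328125, -387.458984375), 32.05550765991211)
```

View pics/w2.png

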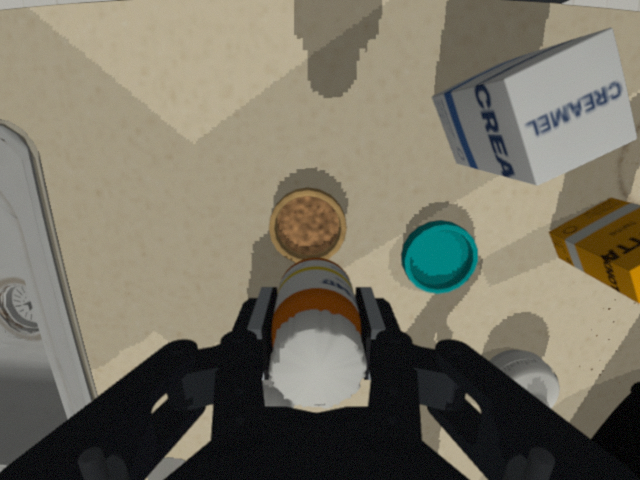

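The wooden holder shows at (309,225) in the wrist view, which puts it at (437.5, -387.2). The bottle hangs upright between the pads.

>>> carry_out --pt "0 -0.5 3 0 0 0" --pt "0 0 3.5 0 0 0" --pt "0 0 2.5 0 0 0" --pt "0 0 1.0 0 0 0" --pt "0 0 0.5 0 0 0"

```text
time: 5.42
tool_pos: [436.7, -386.1, 55.0]
orientation: [-0.001, 1.0, 0.001, -0.001]
force: [-0.1, -0.7, 0.2]
width: 0.418
```

>>> carry_out --pt "0 0 0 0 0 0" --pt "0 0 0.4 0 0 0" --pt "0 0 0.3 0 0 0" --pt "0 0 0 0 0 0" --pt "0 0 0 0 0 0"

```text
time: 5.83
tool_pos: [437.5, -388.0, 49.9]
orientation: [-0.001, 1.0, -0.0, 0.0]
force: [-0.1, 1.0, -0.3]
width: 0.414
```

>>> carry_out --pt "0 0 0.2 0 0 0" --pt "0 0 0.1 0 0 0" --pt "0 0 0 0 0 0" --pt "0 0 0 0 0 0"

```text
time: 6.17
tool_pos: [437.2, -387.8, 46.3]
orientation: [-0.0, 1.0, 0.0, 0.0]
force: [0.9, 0.2, -0.7]
width: 0.421
```

>>> carry_out --pt "0 0 0.2 0 0 0" --pt "0 0 0 0 0 0" --pt "0 0 0 0 0 0"

```text
time: 6.42
tool_pos: [437.4, -387.9, 45.7]
orientation: [-0.0, 1.0, -0.0, 0.0]
force: [-7.0, 5.3, 22.7]
width: 0.416
```

>>> carry_out --pt "0 0 -0.1 0 0 0" --pt "0 0 0 0 0 0" --pt "0 0 0 0 0 0" --pt "0 0 0 0 0 0" --pt "0 0 0 0 0 0" --grip 80

```text
time: 6.83
tool_pos: [437.1, -387.7, 45.1]
orientation: [-0.0, 1.0, 0.0, -0.0]
force: [0.3, -0.2, -0.2]
width: 0.802
```

>>> carry_out --pt "0 0 -1 0 0 0" --pt "0 0 -3 0 0 0" --pt "0 0 -4 0 0 0" --pt "0 0 -4 0 0 0" --pt "0 0 -4 0 0 0" --grip 100

```text
time: 7.25
tool_pos: [436.8, -387.4, 207.9]
orientation: [-0.001, 1.0, -0.0, 0.0]
force: [1.5, -1.2, -0.7]
width: 0.999
```

>>> carry_out --pt "0 0 -2 0 0 0" --pt "0 0 0 0 0 0" --pt "0 0 0 0 0 0" --pt "0 0 0 0 0 0"

```text
time: 7.58
tool_pos: [437.0, -387.5, 224.9]
orientation: [-0.0, 1.0, 0.0, -0.0]
force: [0.7, 0.4, -1.3]
width: 1.003
```

```bash
python3 - <<'E'
from rig import *
from h import *
s=get_state();c=camera_params("wrist");p,d=capture("wrist")
print(s["tool_pos"].round(1),s["joint_positions"].round(2),s["time"])
cv2.imwrite("pics/w3.png",p[:,:,::-1])
X=cloud(c,d);z=X[...,2]
for n,x,y,a,b,r in (("sb",437.5,-387,58,85,40),("wb",563,-421,85,110,45),("hold",437.5,-387,9,22,42)):
    q=X[(z>a)&(z<b)&(d>0)&(np.hypot(X[...,0]-x,X[...,1]-y)<r)];print(n,len(q))
    if len(q): print(rect(q),cv2.minEnclosingCircle(q[:,:2].astype(np.float32)),np.median(q[:,2]))
E
```

```text
[ 437.  -387.5  224.9] [-0.73  0.39  0.15  1.33  0.   -0.73] 7.5833
sb 1319
[ 439.1 -386.7   32.9   34.3   75.8] ((439.2345275878906, -386.92669677734375), 17.470916748046875) 71.20277379582285
wb 2213
[ 562.5 -422.9   46.9   47.2   38. ] ((562.7847900390625, -422.65264892578125), 24.45149803161621) 97.06212941299611
hold 818
[ 433.7 -387.2   62.8   56.3   89.9] ((437.37255859375, -387.5787048339844), 31.943326950073242) 15.663317025555955
```

View pics/w3.png

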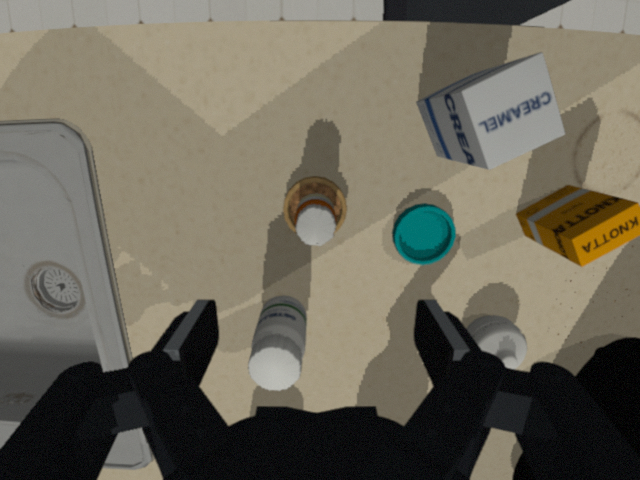

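The small bottle's cap is at (317,225), over the wooden holder. It is about 2 mm off centre with its top at 71 mm, so it is seated. The white bottle's cap at (275,367) gives (562.7, -422.5).

>>> carry_out --pt "-3.15 -0.87 0 0 0 0" --pt "-3.15 -0.87 0 0 0 0" --pt "-3.15 -0.87 0 0 0 0" --pt "-3.15 -0.87 0 0 0 0" --pt "0 0 2 0 0 0"

```text
time: 8.05
tool_pos: [570.3, -425.4, 207.7]
orientation: [-0.001, 1.0, -0.003, 0.004]
force: [-0.8, 0.2, 1.9]
width: 0.999
```

>>> carry_out --pt "0 0 3 0 0 0" --pt "0 0 0 0 0 0" --pt "0 0 0 0 0 0" --pt "0 0 0 0 0 0"

```text
time: 8.38
tool_pos: [562.1, -422.1, 176.4]
orientation: [-0.0, 1.0, 0.0, -0.0]
force: [-0.1, -0.3, 0.3]
width: 0.999
```

>>> carry_out --pt "-0.05 0 2.5 0 0 0" --pt "0 0 3 0 0 0" --pt "0 0 3 0 0 0" --pt "0 0 2 0 0 0" --pt "0 0 0.9 0 0 0"

```text
time: 8.8
tool_pos: [562.2, -421.9, 60.4]
orientation: [-0.0, 1.0, 0.0, -0.001]
force: [-0.4, 1.0, 0.9]
width: 0.995
```

>>> carry_out --pt "0 0 0 0 0 0" --pt "0 0 0 0 0 0" --pt "0 0 0 0 0 0"

```text
time: 9.05
tool_pos: [563.9, -423.0, 63.9]
orientation: [-0.0, 1.0, -0.001, 0.001]
force: [0.1, -0.1, -0.1]
width: 1.001
```

>>> carry_out --pt "0 0 0 0 0 0" --pt "0 0 0 0 0 0" --pt "0 0 0 0 0 0" --pt "0 0 0 0 0 0" --pt "0 0 0 0 0 0" --grip 0

```text
time: 9.47
tool_pos: [563.3, -422.7, 62.6]
orientation: [-0.0, 1.0, -0.001, 0.001]
force: [-1.2, -0.6, 9.4]
width: 0.592
```

>>> carry_out --pt "0 0 0 0 0 0" --pt "0 0 0 0 0 0"

```text
time: 9.63
tool_pos: [563.3, -422.7, 62.7]
orientation: [-0.0, 1.0, -0.001, 0.001]
force: [-2.2, 0.5, 9.5]
width: 0.588
```

>>> carry_out --pt "0 0 -1.5 0 0 0" --pt "0 0 -3.5 0 0 0" --pt "0 0 -4 0 0 0" --pt "0 0 -4 0 0 0" --pt "1.5 0.7 0 0 0 0"

```text
time: 10.05
tool_pos: [553.1, -418.7, 202.4]
orientation: [-0.001, 1.0, -0.005, 0.007]
force: [1.6, -0.5, 1.1]
width: 0.59
```

>>> carry_out --pt "3 1.5 0 0 0 0" --pt "3 1.5 0 0 0 0" --pt "3 1.5 0 0 0 0" --pt "2 3 0 0 0 0" --pt "0.5 4 0 0 0 0"

```text
time: 10.47
tool_pos: [429.8, -300.7, 191.5]
orientation: [0.001, 1.0, -0.0, -0.0]
force: [1.0, 0.5, -0.0]
width: 0.59
```

>>> carry_out --pt "0 4 0 0 0 0" --pt "0 4 0 0 0 0" --pt "0 4 0 0 0 0" --pt "0 4 0 0 0 0" --pt "0 4 0 0 0 0"

```text
time: 10.88
tool_pos: [432.2, -98.7, 191.8]
orientation: [-0.0, 1.0, -0.0, 0.0]
force: [1.4, -0.4, -0.8]
width: 0.588
```

>>> carry_out --pt "0 4 0 0 0 0" --pt "0 4 0 0 0 0" --pt "0 4 0 0 0 0" --pt "0 4 0 0 0 0" --pt "0 4 0 0 0 0"

```text
time: 11.3
tool_pos: [432.0, 101.6, 191.9]
orientation: [-0.0, 1.0, 0.0, 0.0]
force: [1.2, -0.6, -0.9]
width: 0.589
```

>>> carry_out --pt "0 4 0 0 0 0" --pt "0 4 0 0 0 0" --pt "0 4 0 0 0 0" --pt "0 4 0 0 0 0" --pt "0 4 0 0 0 0"

```text
time: 11.72
tool_pos: [431.7, 301.8, 191.8]
orientation: [-0.001, 1.0, 0.0, 0.0]
force: [0.7, -0.9, -0.4]
width: 0.589
```

Remaining: dx = +15, dy = +70.

>>> carry_out --pt "-0.8 3.5 0 0 0 0" --pt "-0.8 3.0 0 0 0 0" --pt "0 0 0 0 0 0" --pt "0 0 0 0 0 0" --pt "0 0 0 0 0 0"

```text
time: 12.13
tool_pos: [447.9, 364.3, 191.3]
orientation: [-0.001, 1.0, -0.0, -0.0]
force: [0.5, -0.0, -1.1]
width: 0.589
```

```bash
python3 - <<'E'
from rig import *
from h import *
s=get_state();c=camera_params("wrist");p,d=capture("wrist")
print(s["tool_pos"].round(1),s["joint_positions"].round(2),s["time"])
cv2.imwrite("pics/w4.png",p[:,:,::-1])
X=cloud(c,d);z=X[...,2]
for n,x,y,a,b,r in (("hold",447,372,9,22,46),):
    q=X[(z>a)&(z<b)&(d>0)&(np.hypot(X[...,0]-x,X[...,1]-y)<r)];print(n,len(q))
    if len(q): print(rect(q),cv2.minEnclosingCircle(q[:,:2].astype(np.float32)),np.median(q[:,2]))
E
```

```text
[447.9 364.3 191.3] [ 0.68  0.39  0.06  1.24 -0.    0.68] 12.1333
hold 1126
[440.2 373.5  78.3  63.   80.7] ((447.6224060058594, 372.3901062011719), 39.31315231323242) 15.611992667165083
```

View pics/w4.png

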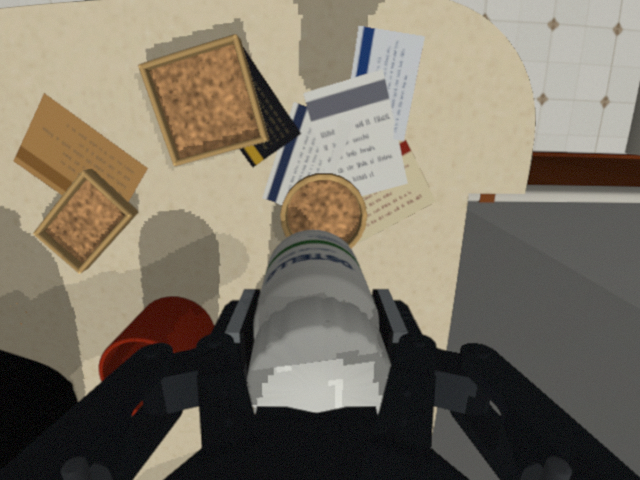

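The big round holder shows at (323,215), which gives (447.6, 372.3). The bottle is held upright.

>>> carry_out --pt "0 0.8 3 0 0 0" --pt "0 0 3.5 0 0 0" --pt "0 0 3 0 0 0" --pt "0 0 1.5 0 0 0" --pt "0 0 0.5 0 0 0"

```text
time: 12.6
tool_pos: [446.9, 370.5, 74.0]
orientation: [0.0, 1.0, -0.001, -0.001]
force: [-0.3, 0.1, -0.1]
width: 0.586
```

>>> carry_out --pt "0 0 0.3 0 0 0" --pt "0 0 0 0 0 0" --pt "0 0 0 0 0 0" --pt "0 0 0 0 0 0"

```text
time: 12.93
tool_pos: [448.8, 373.0, 74.8]
orientation: [-0.0, 1.0, 0.001, 0.001]
force: [0.8, -0.4, -0.0]
width: 0.589
```

>>> carry_out --pt "0 0 0.3 0 0 0" --pt "0 0 0.2 0 0 0" --pt "0 0 0 0 0 0" --pt "0 0 0 0 0 0"

```text
time: 13.27
tool_pos: [448.3, 372.9, 68.7]
orientation: [-0.001, 1.0, 0.0, 0.0]
force: [-0.3, 0.6, 4.2]
width: 0.589
```

>>> carry_out --pt "0 0 0.2 0 0 0" --pt "0 0 0 0 0 0" --pt "0 0 0 0 0 0"

```text
time: 13.52
tool_pos: [448.7, 373.0, 68.5]
orientation: [-0.0, 1.0, 0.001, 0.001]
force: [-7.1, -7.7, 34.3]
width: 0.59
```

>>> carry_out --pt "0 0 -0.2 0 0 0" --pt "0 0 0 0 0 0"

```text
time: 13.68
tool_pos: [448.3, 372.8, 68.8]
orientation: [-0.001, 1.0, 0.0, 0.0]
force: [0.3, -0.6, -0.0]
width: 0.589
```

>>> carry_out --pt "0 0 0 0 0 0" --pt "0 0 0 0 0 0" --pt "0 0 0 0 0 0" --pt "0 0 0 0 0 0" --pt "0 0 0 0 0 0" --grip 100

```text
time: 14.1
tool_pos: [448.0, 372.6, 68.1]
orientation: [-0.0, 1.0, -0.0, -0.0]
force: [-0.2, -0.4, -0.2]
width: 1.001
```

>>> carry_out --pt "0 0 -1 0 0 0" --pt "0 0 -3 0 0 0" --pt "0 0 -4 0 0 0" --pt "0 0 -4 0 0 0" --pt "0 0 -2 0 0 0"

```text
time: 14.52
tool_pos: [448.9, 373.3, 213.9]
orientation: [-0.001, 1.0, 0.002, 0.002]
force: [-0.1, 0.1, 1.7]
width: 1.001
```

>>> carry_out --pt "0 0 0 0 0 0" --pt "0 0 0 0 0 0" --pt "0 0 0 0 0 0"

```text
time: 14.77
tool_pos: [447.9, 372.5, 208.0]
orientation: [-0.001, 1.0, -0.0, -0.0]
force: [0.0, -0.6, -0.6]
width: 0.998
```

```bash
python3 - <<'E'
from rig import *
from h import *
s=get_state();c=camera_params("wrist");p,d=capture("wrist")
print(s["tool_pos"].round(1),s["joint_positions"].round(2),s["time"])
cv2.imwrite("pics/w5.png",p[:,:,::-1])
X=cloud(c,d);z=X[...,2]
for n,x,y,a,b,r in (("wb",447.6,372.3,92,115,40),("hold",447,372,9,22,46),("obl",453.9,146.2,9,22,60),("sq",349,273,9,22,70)):
    q=X[(z>a)&(z<b)&(d>0)&(np.hypot(X[...,0]-x,X[...,1]-y)<r)];print(n,len(q))
    if len(q): print(rect(q),cv2.minEnclosingCircle(q[:,:2].astype(np.float32)),np.median(q[:,2]))
E
```

```text
[447.9 372.5 208. ] [ 0.69  0.4   0.11  1.28 -0.    0.69] 14.7667
wb 3478
[447.7 372.5  47.   46.6  47.2] ((448.2362060546875, 372.40643310546875), 23.986276626586914) 103.31381535697483
hold 993
[438.9 372.2  78.   60.3  89.5] ((447.85302734375, 372.1483154296875), 39.49143600463867) 15.705447761485857
obl 1828
[454.  146.3  59.3  88.9  42.8] ((454.25250244140625, 146.7515869140625), 51.90468978881836) 14.870562483012407
sq 2577
[349.7 272.4  86.9  86.6  14. ] ((349.94549560546875, 272.05682373046875), 59.789222717285156) 15.291982102997338
```

View pics/w5.png

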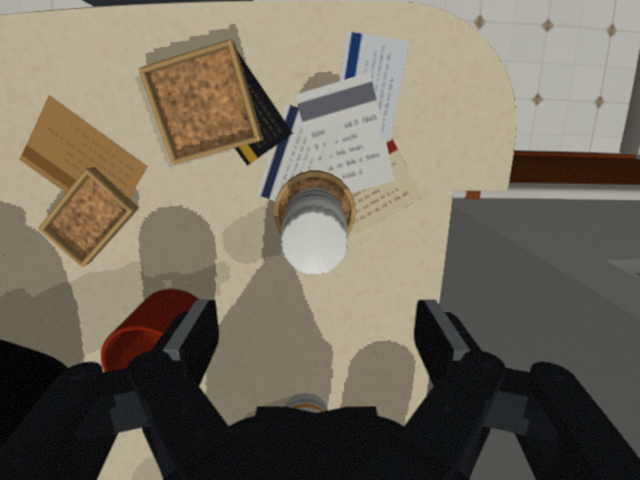

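The white bottle's cap is at (314,243), with its top at 103 mm and less than 1 mm off centre, so it is seated. Next is the slim box.

>>> carry_out --pt "0.05 -4 0 0 0 0" --pt "0.05 -4 0 0 0 0" --pt "0.05 -4 0 0 0 0" --pt "0.05 -4 0 0 0 0" --pt "0.05 -4 0 0 0 0"

```text
time: 15.23
tool_pos: [444.6, 170.8, 207.2]
orientation: [-0.001, 1.0, -0.0, -0.001]
force: [1.2, -0.7, 0.2]
width: 0.996
```

>>> carry_out --pt "0.05 -4 0 0 0 0" --pt "0.05 -4 0 0 0 0" --pt "0.05 -4 0 0 0 0" --pt "0.05 -4 0 0 0 0" --pt "0.05 -4 0 0 0 0"

```text
time: 15.65
tool_pos: [442.3, -29.1, 207.5]
orientation: [-0.001, 1.0, 0.0, -0.001]
force: [1.2, 1.7, -0.8]
width: 0.999
```

>>> carry_out --pt "0.05 -4 0 0 0 0" --pt "0.05 -4 0 0 0 0" --pt "0.05 -3.1 0 0 0 0" --pt "0 0 0 0 0 6.5" --pt "0 0 0 0 0 6.5"

```text
time: 16.07
tool_pos: [441.1, -140.0, 207.2]
orientation: [0.117, 0.993, 0.0, -0.001]
force: [0.9, -0.7, -0.1]
width: 0.999
```

>>> carry_out --pt "0 0 0 0 0 6.5" --pt "0 0 0 0 0 6.5" --pt "0 0 0 0 0 6.5" --pt "0 0 0 0 0 6.5" --pt "0 0 0 0 0 6.5"

```text
time: 16.48
tool_pos: [441.4, -138.2, 207.3]
orientation: [0.389, 0.921, -0.0, -0.001]
force: [-0.3, -0.1, 0.5]
width: 0.998
```

>>> carry_out --pt "0 0 0 0 0 6.5" --pt "0 0 0 0 0 6.4" --pt "0 0 0 0 0 0" --pt "0 0 0 0 0 0" --pt "0 0 0 0 0 0"

```text
time: 16.9
tool_pos: [441.8, -138.2, 207.9]
orientation: [0.486, 0.874, -0.0, -0.0]
force: [-0.2, 0.3, 0.7]
width: 1.001
```

```bash
cat >> h.py <<'E'
def todo(s,x,y,z,yang):
    Rm=R.from_quat(s["orientation"]);M=Rm.as_matrix()
    dl=M.T@(np.array([x,y,z])-s["tool_pos"])/10
    a=np.degrees(np.arctan2(M[1,1],M[0,1]))
    print("yang",a.round(2),"turn z",(-(((yang-a)+90)%180-90)).round(2),"tool cm",dl.round(2),"tilt",np.degrees(np.arccos(-M[2,2])).round(2))
E
python3 - <<'E'
from rig import *
from h import *
s=get_state();c=camera_params("wrist");p,d=capture("wrist")
print(s["tool_pos"].round(1),s["joint_positions"].round(2),s["time"])
cv2.imwrite("pics/w6.png",p[:,:,::-1])
X=cloud(c,d);z=X[...,2]
for n,x,y,a,b,r in (("slim",441,-139,82,96,60),("carton",347,-251.5,103,118,60)):
    q=X[(z>a)&(z<b)&(d>0)&(np.hypot(X[...,0]-x,X[...,1]-y)<r)];print(n,len(q))
    if len(q): print(rect(q),np.median(q[:,2]))
todo(s,441,-139,55,31.6)
E
```

```text
[ 441.8 -138.2  207.9] [-0.3   0.15 -0.22  1.2  -0.    0.71] 16.9
slim 3197
[ 440.8 -140.2   30.1   62.5   31.5] 87.95691661507604
carton 5529
[ 347.7 -251.6   59.4   59.1   26.8] 109.78818474082072
yang 31.88 turn z 0.28 tool cm [-0.03 -0.1  15.29] tilt 0.06
```

View pics/w6.png

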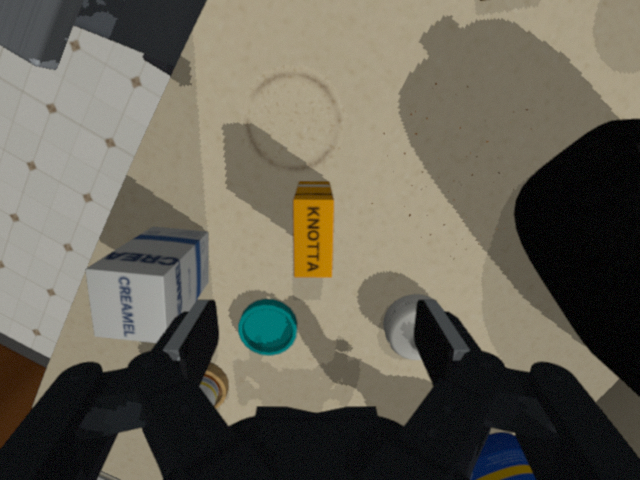

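The slim box's top is at (313,235), and both views agree on (440.9, -139.8).

>>> carry_out --pt "-0.08 -0.14 3 0 0 0" --pt "0 0 4 0 0 0" --pt "0 0 4 0 0 0" --pt "0 0 2.6 0 0 0" --pt "0 0 1.5 0 0 0"

```text
time: 17.37
tool_pos: [439.4, -139.2, 54.2]
orientation: [0.486, 0.874, -0.0, -0.002]
force: [-0.3, -0.1, -0.3]
width: 1.001
```

>>> carry_out --pt "0 0 0 0 0 0" --pt "0 0 0 0 0 0" --pt "0 0 0 0 0 0"

```text
time: 17.62
tool_pos: [442.1, -140.0, 58.5]
orientation: [0.487, 0.873, 0.0, 0.001]
force: [-0.3, -0.4, 0.8]
width: 0.999
```

>>> carry_out --pt "0 0 0 0 0 0" --pt "0 0 0 0 0 0" --pt "0 0 0 0 0 0" --pt "0 0 0 0 0 0" --pt "0 0 0 0 0 0" --grip 0

```text
time: 18.03
tool_pos: [441.5, -139.8, 57.7]
orientation: [0.487, 0.873, 0.0, 0.0]
force: [-0.4, 0.0, 6.5]
width: 0.365
```

>>> carry_out --pt "0 0 0 0 0 0" --pt "0 0 0 0 0 0" --pt "0 0 0 0 0 0"

```text
time: 18.28
tool_pos: [441.5, -139.8, 57.7]
orientation: [0.487, 0.873, 0.0, 0.0]
force: [-2.1, 0.2, 6.5]
width: 0.368
```

>>> carry_out --pt "0 0 -1.5 0 0 0" --pt "0 0 -3.5 0 0 0" --pt "0 0 -4 0 0 0" --pt "0 0 -2 0 0 -5.4" --pt "0 0 0 0 0 -5.5"

```text
time: 18.7
tool_pos: [443.4, -140.4, 171.8]
orientation: [0.4, 0.916, 0.0, 0.003]
force: [0.4, 0.4, -1.6]
width: 0.372
```

>>> carry_out --pt "0 0 0 0 0 0" --pt "0 0 0 0 0 0" --pt "0 0 0 0 0 0"

```text
time: 18.95
tool_pos: [440.8, -139.6, 166.5]
orientation: [0.404, 0.915, -0.0, -0.001]
force: [0.0, -0.5, -1.0]
width: 0.368
```

```bash
python3 - <<'E'
from rig import *
from h import *
s=get_state();print(s["tool_pos"].round(1));todo(s,454,146.3,160,42.7)
E
```

```text
[ 440.8 -139.6  166.5]
yang 42.37 turn z -0.33 tool cm [20.23 20.24  0.66] tilt 0.09
```

20.2 and 20.2: eight rows of 2.5.

>>> carry_out --pt "2.5 2.5 0 0 0 -0.3" --pt "2.5 2.5 0 0 0 0" --pt "2.5 2.5 0 0 0 0" --pt "2.5 2.5 0 0 0 0" --pt "2.5 2.5 0 0 0 0"

```text
time: 19.37
tool_pos: [447.3, 38.4, 166.5]
orientation: [0.401, 0.916, -0.0, -0.001]
force: [0.9, -1.2, -0.6]
width: 0.366
```

>>> carry_out --pt "2.5 2.5 0 0 0 0" --pt "2.5 2.5 0 0 0 0" --pt "2.5 2.5 0 0 0 0" --pt "0.2 0.2 0 0 0 0" --pt "0 0 0 0 0 0"

```text
time: 19.78
tool_pos: [451.5, 147.2, 166.3]
orientation: [0.399, 0.917, -0.001, -0.001]
force: [0.5, -0.3, -0.9]
width: 0.368
```

>>> carry_out --pt "0 0 0 0 0 0" --pt "0 0 0 0 0 0" --pt "0 0 0 0 0 0"

```text
time: 20.03
tool_pos: [452.1, 144.6, 167.2]
orientation: [0.401, 0.916, -0.0, -0.0]
force: [0.1, -0.1, -0.4]
width: 0.368
```

```bash
python3 - <<'E'
from rig import *
from h import *
s=get_state();c=camera_params("wrist");p,d=capture("wrist")
print(s["tool_pos"].round(1),s["time"]);todo(s,454,146.3,66,42.7)
cv2.imwrite("pics/w7.png",p[:,:,::-1])
E
```

```text
[452.1 144.6 167.2] 20.0333
yang 42.73 turn z 0.03 tool cm [-0.    0.26 10.12] tilt 0.03
```

View pics/w7.png

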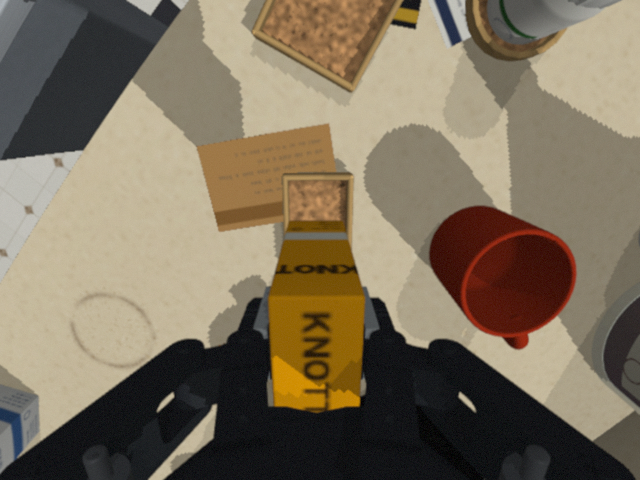

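The box is upright and lined up with the oblong well, at (318,205).

>>> carry_out --pt "0 0.22 3 0 0 0" --pt "0 0 3 0 0 0" --pt "0 0 2 0 0 0" --pt "0 0 1.2 0 0 0" --pt "0 0 0.6 0 0 0"

```text
time: 20.5
tool_pos: [452.9, 146.1, 67.7]
orientation: [0.401, 0.916, -0.001, -0.001]
force: [-0.2, -0.2, -1.4]
width: 0.365
```

>>> carry_out --pt "0 0 0 0 0 0" --pt "0 0 0 0 0 0" --pt "0 0 0 0 0 0"

```text
time: 20.75
tool_pos: [454.5, 147.2, 70.3]
orientation: [0.4, 0.916, 0.0, 0.001]
force: [-0.0, 0.7, -1.1]
width: 0.37
```

>>> carry_out --pt "0 0 0.3 0 0 0" --pt "0 0 0 0 0 0" --pt "0 0 0 0 0 0"

```text
time: 21.0
tool_pos: [454.0, 147.2, 66.6]
orientation: [0.4, 0.917, 0.0, 0.0]
force: [0.5, 1.5, -1.1]
width: 0.37
```

>>> carry_out --pt "0 0 0.2 0 0 0" --pt "0 0 0 0 0 0" --pt "0 0 0 0 0 0"

```text
time: 21.25
tool_pos: [453.8, 147.2, 64.3]
orientation: [0.4, 0.917, -0.0, -0.0]
force: [0.0, -0.4, -0.3]
width: 0.371
```

>>> carry_out --pt "0 0 0.1 0 0 0" --pt "0 0 0 0 0 0" --pt "0 0 0 0 0 0"

```text
time: 21.5
tool_pos: [453.9, 147.3, 63.7]
orientation: [0.4, 0.917, 0.0, 0.0]
force: [-3.7, -0.4, 7.1]
width: 0.368
```

Contact at the expected height, so I release.

>>> carry_out --pt "0 0 0 0 0 0" --pt "0 0 0 0 0 0" --pt "0 0 0 0 0 0" --pt "0 0 0 0 0 0" --pt "0 0 0 0 0 0" --grip 75

```text
time: 21.92
tool_pos: [453.8, 147.2, 63.3]
orientation: [0.4, 0.917, -0.0, -0.0]
force: [0.4, 0.8, 0.4]
width: 0.75
```

>>> carry_out --pt "0 0 -1 0 0 0" --pt "0 0 -3 0 0 0" --pt "0 0 -4 0 0 0" --pt "0 0 -4 0 0 0" --pt "0 0 -3 0 0 0"

```text
time: 22.33
tool_pos: [453.9, 147.2, 217.3]
orientation: [0.4, 0.917, 0.001, 0.001]
force: [1.2, 1.1, -0.1]
width: 0.749
```

>>> carry_out --pt "0 0 0 0 0 0" --pt "0 0 0 0 0 0" --pt "0 0 0 0 0 0" --grip 100

```text
time: 22.58
tool_pos: [453.7, 147.1, 213.4]
orientation: [0.4, 0.917, -0.0, -0.0]
force: [0.4, 0.1, -0.6]
width: 1.0
```

```bash
python3 - <<'E'
from rig import *
from h import *
s=get_state();c=camera_params("wrist");p,d=capture("wrist")
print(s["tool_pos"].round(1),s["joint_positions"].round(2),s["time"])
cv2.imwrite("pics/w8.png",p[:,:,::-1])
X=cloud(c,d);z=X[...,2]
for n,x,y,a,b,r in (("slim",454,146.3,80,105,55),("obl",453.9,146.2,9,22,60)):
    q=X[(z>a)&(z<b)&(d>0)&(np.hypot(X[...,0]-x,X[...,1]-y)<r)];print(n,len(q))
    if len(q): print(rect(q),np.median(q[:,2]))
todo(s,347.6,-251.6,208,26.7)
E
```

```text
[453.7 147.1 213.4] [ 0.31  0.18 -0.17  1.22 -0.    1.14] 22.5833
slim 3323
[454.3 147.7  30.1  62.6  42.8] 93.93783495458271
obl 1394
[453.7 145.6  58.1  87.8  43. ] 15.421271927453944
yang 42.86 turn z 16.16 tool cm [-22.02 -34.9    0.54] tilt 0.0
```

View pics/w8.png

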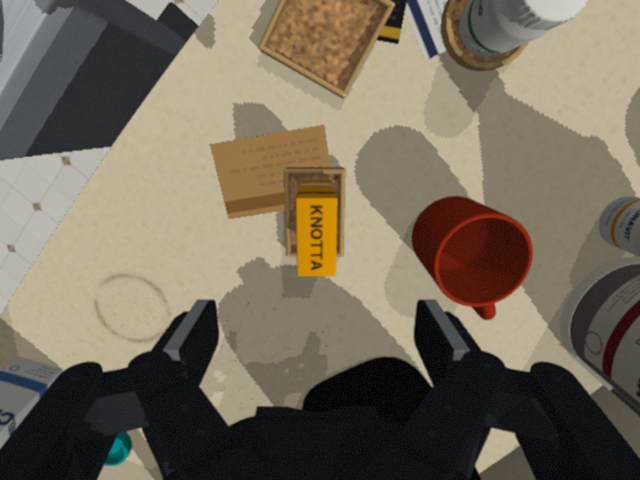

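The slim box stands in the oblong well at (317,235). Its top is at 93.9 mm and it is about 2 mm off centre. Next is the carton.

>>> carry_out --pt "-2.2 -3.49 0 0 0 0" --pt "-2.2 -3.49 0 0 0 0" --pt "-2.2 -3.49 0 0 0 0" --pt "-2.2 -3.49 0 0 0 0" --pt "-2.2 -3.49 0 0 0 0"

```text
time: 23.05
tool_pos: [399.1, -53.5, 212.4]
orientation: [0.4, 0.917, -0.0, -0.001]
force: [1.7, 0.1, 0.5]
width: 1.0
```

>>> carry_out --pt "-2.2 -3.49 0 0 0 0" --pt "-2.2 -3.49 0 0 0 0" --pt "-2.2 -3.49 0 0 0 0" --pt "-2.2 -3.49 0 0 0 0" --pt "-2.2 -3.49 0 0 0 0"

```text
time: 23.47
tool_pos: [346.0, -252.9, 212.5]
orientation: [0.4, 0.917, 0.0, -0.001]
force: [1.8, -0.8, 0.3]
width: 0.998
```

>>> carry_out --pt "0 0 0 0 0 5.4" --pt "0 0 0 0 0 5.4" --pt "0 0 0 0 0 5.4" --pt "0 0 0 0 0 0" --pt "0 0 0 0 0 0"

```text
time: 23.88
tool_pos: [347.2, -251.2, 212.6]
orientation: [0.524, 0.852, 0.0, -0.001]
force: [0.2, -0.0, 0.3]
width: 1.001
```

>>> carry_out --pt "0 0 0 0 0 0" --pt "0 0 0 0 0 0"

```text
time: 24.05
tool_pos: [347.6, -251.2, 213.1]
orientation: [0.524, 0.852, 0.0, -0.0]
force: [-0.6, -0.2, 0.2]
width: 1.003
```

```bash
python3 - <<'E'
from rig import *
from h import *
s=get_state();c=camera_params("wrist");p,d=capture("wrist")
print(s["tool_pos"].round(1),s["joint_positions"].round(2),s["time"])
cv2.imwrite("pics/w9.png",p[:,:,::-1])
X=cloud(c,d);z=X[...,2]
q=X[(z>103)&(z<120)&(d>0)&(np.hypot(X[...,0]-347.5,X[...,1]+251.5)<55)];print(len(q))
r=rect(q);print(r,np.median(q[:,2]))
todo(s,r[0],r[1],74,26.7)
E
```

```text
[ 347.6 -251.2  213.1] [-0.63  0.08 -0.29  1.21  0.    0.48] 24.05
6597
[ 347.2 -252.4   58.2   58.8   26.3] 109.92205756109524
yang 26.82 turn z 0.12 tool cm [-0.1  -0.09 13.91] tilt 0.03
```

View pics/w9.png

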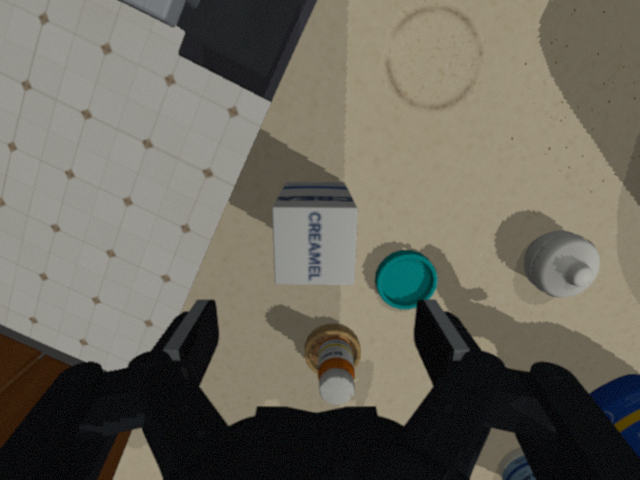

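The carton's top is at (315,245), at (347.4, -252). I descend around it.

>>> carry_out --pt "-0.08 -0.06 3 0 0 0" --pt "0 0 4 0 0 0" --pt "0 0 3.4 0 0 0" --pt "0 0 2 0 0 0" --pt "0 0 1.4 0 0 0"

```text
time: 24.52
tool_pos: [346.4, -251.5, 73.1]
orientation: [0.524, 0.852, 0.0, -0.001]
force: [-0.6, 0.9, -0.5]
width: 0.996
```

>>> carry_out --pt "0 0 0 0 0 0" --pt "0 0 0 0 0 0" --pt "0 0 0 0 0 0"

```text
time: 24.77
tool_pos: [348.0, -252.7, 76.4]
orientation: [0.525, 0.851, -0.0, 0.001]
force: [-0.0, 0.1, 0.2]
width: 0.997
```

>>> carry_out --pt "0 0 0 0 0 0" --pt "0 0 0 0 0 0" --pt "0 0 0 0 0 0" --pt "0 0 0 0 0 0" --pt "0 0 0 0 0 0" --grip 0

```text
time: 25.18
tool_pos: [348.0, -252.9, 76.4]
orientation: [0.525, 0.851, -0.0, 0.001]
force: [-3.0, 0.5, 10.4]
width: 0.696
```

>>> carry_out --pt "0 0 0 0 0 0" --pt "0 0 0 0 0 0"

```text
time: 25.35
tool_pos: [348.0, -252.9, 76.4]
orientation: [0.525, 0.851, -0.0, 0.001]
force: [-2.9, 0.6, 11.0]
width: 0.703
```

>>> carry_out --pt "0 0 -1.5 0 0 0" --pt "0 0 -3.5 0 0 0" --pt "0 0 -3 0 0 0" --pt "0 0 -2 0 0 6.2" --pt "0 0 0 0 0 6.2"

```text
time: 25.77
tool_pos: [349.1, -253.6, 179.7]
orientation: [0.616, 0.788, 0.0, 0.003]
force: [-0.5, -0.2, -1.9]
width: 0.697
```

>>> carry_out --pt "0 0 0 0 0 0" --pt "0 0 0 0 0 0" --pt "0 0 0 0 0 0"

```text
time: 26.02
tool_pos: [347.1, -252.2, 174.8]
orientation: [0.612, 0.791, -0.0, -0.001]
force: [0.3, 0.1, -1.7]
width: 0.698
```

```bash
python3 - <<'E'
from rig import *
from h import *
s=get_state();print(s["tool_pos"].round(1),s["width"]);todo(s,349.7,272.7,175,14.2)
E
```

```text
[ 347.1 -252.2  174.8] 0.6975108773506762
yang 14.47 turn z 0.27 tool cm [5.076e+01 1.337e+01 1.000e-02] tilt 0.06
```

>>> carry_out --pt "3.6 0.95 -0.4 0 0 0.2" --pt "3.6 0.95 -0.4 0 0 0" --pt "3.6 0.95 0 0 0 0" --pt "3.6 0.95 0 0 0 0" --pt "3.6 0.95 0 0 0 0"

```text
time: 26.43
tool_pos: [348.8, -64.7, 182.8]
orientation: [0.614, 0.789, -0.0, -0.0]
force: [2.5, -0.7, -2.0]
width: 0.699
```

>>> carry_out --pt "3.6 0.95 0 0 0 0" --pt "3.6 0.95 0 0 0 0" --pt "3.6 0.95 0 0 0 0" --pt "3.6 0.95 0 0 0 0" --pt "3.6 0.95 0 0 0 0"

```text
time: 26.85
tool_pos: [351.1, 121.6, 182.9]
orientation: [0.614, 0.789, -0.0, -0.0]
force: [1.4, -0.6, -1.6]
width: 0.696
```

>>> carry_out --pt "3.6 0.95 0 0 0 0" --pt "3.6 0.95 0 0 0 0" --pt "3.6 0.95 0 0 0 0" --pt "3.6 0.95 0 0 0 0" --pt "0 0 0 0 0 0"

```text
time: 27.27
tool_pos: [353.4, 273.8, 182.5]
orientation: [0.613, 0.79, 0.0, -0.001]
force: [0.2, -2.1, -3.3]
width: 0.697
```

>>> carry_out --pt "0 0 0 0 0 0" --pt "0 0 0 0 0 0" --pt "0 0 0 0 0 0"

```text
time: 27.52
tool_pos: [353.8, 267.8, 183.0]
orientation: [0.615, 0.788, -0.0, -0.0]
force: [-0.6, 0.5, -2.1]
width: 0.696
```

```bash
python3 - <<'E'
from rig import *
from h import *
s=get_state();c=camera_params("wrist");p,d=capture("wrist")
print(s["tool_pos"].round(1),s["time"],s["joint_positions"].round(2));todo(s,349.7,272.7,85,14.2)
cv2.imwrite("pics/w10.png",p[:,:,::-1])
E
```

```text
[353.8 267.8 183. ] 27.5167 [ 0.65  0.12 -0.31  1.13 -0.    1.97]
yang 14.07 turn z -0.13 tool cm [ 0.58 -0.27  9.8 ] tilt 0.06
```

View pics/w10.png

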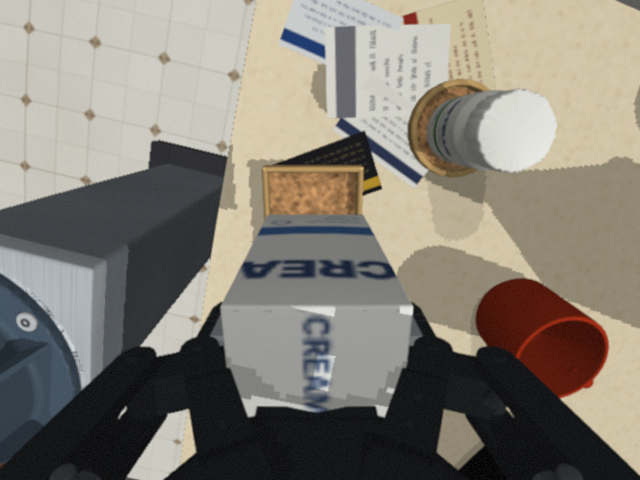

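The carton is upright and square to the well, at (314,190).

>>> carry_out --pt "0.5 -0.25 2 0 0 0" --pt "0 0 3 0 0 0" --pt "0 0 2 0 0 0" --pt "0 0 1.2 0 0 0" --pt "0 0 0.6 0 0 0"

```text
time: 27.98
tool_pos: [349.7, 271.5, 93.9]
orientation: [0.616, 0.788, -0.001, -0.0]
force: [-1.2, -0.4, -3.4]
width: 0.695
```

>>> carry_out --pt "0 0 0.4 0 0 0" --pt "0 0 0 0 0 0" --pt "0 0 0 0 0 0" --pt "0 0 0 0 0 0"

```text
time: 28.32
tool_pos: [350.8, 273.2, 92.2]
orientation: [0.615, 0.788, 0.001, 0.0]
force: [-0.1, -0.1, -2.5]
width: 0.699
```

>>> carry_out --pt "0 0 0.4 0 0 0" --pt "0 0 0.3 0 0 0" --pt "0 0 0 0 0 0" --pt "0 0 0 0 0 0" --pt "0 0 0 0 0 0"

```text
time: 28.73
tool_pos: [350.3, 273.0, 84.4]
orientation: [0.615, 0.788, -0.0, -0.0]
force: [0.2, 0.6, -2.1]
width: 0.694
```

>>> carry_out --pt "0 0 0.2 0 0 0" --pt "0 0 0 0 0 0" --pt "0 0 0 0 0 0"

```text
time: 28.98
tool_pos: [350.5, 273.2, 82.5]
orientation: [0.615, 0.788, 0.0, 0.0]
force: [-0.7, 0.6, 0.7]
width: 0.697
```

Just touching the floor (82.4 expected), so I release.

>>> carry_out --pt "0 0 0 0 0 0" --pt "0 0 0 0 0 0" --pt "0 0 0 0 0 0" --pt "0 0 0 0 0 0" --pt "0 0 0 0 0 0" --grip 100

```text
time: 29.4
tool_pos: [350.3, 273.0, 82.4]
orientation: [0.615, 0.788, 0.0, 0.0]
force: [0.8, 0.4, -0.2]
width: 1.008
```

>>> carry_out --pt "0 0 -1 0 0 0" --pt "0 0 -3 0 0 0" --pt "0 0 -4 0 0 0" --pt "0 0 -4 0 0 0" --pt "0 0 -3 0 0 0"

```text
time: 29.82
tool_pos: [350.4, 273.1, 235.4]
orientation: [0.615, 0.788, 0.001, 0.0]
force: [0.7, 0.6, 0.1]
width: 1.003
```

>>> carry_out --pt "0 0 0 0 0 0" --pt "0 0 0 0 0 0" --pt "0 0 0 0 0 0"

```text
time: 30.07
tool_pos: [350.1, 272.9, 231.9]
orientation: [0.615, 0.788, -0.0, -0.0]
force: [-0.9, -0.5, -0.2]
width: 0.999
```

```bash
python3 - <<'E'
from rig import *
from h import *
s=get_state();c=camera_params("wrist");p,d=capture("wrist")
print(s["tool_pos"].round(1),s["time"],s["force"].round(1))
cv2.imwrite("pics/w11.png",p[:,:,::-1])
def ck(c,d,L):
    X=cloud(c,d);z=X[...,2]
    for n,x,y,a,b,r in L:
        q=X[(z>a)&(z<b)&(d>0)&(np.hypot(X[...,0]-x,X[...,1]-y)<r)]
        if len(q)>20: print(n,len(q),rect(q),np.median(q[:,2]).round(1))
        else: print(n,len(q))
ck(c,d,[("carton",349.7,272.7,105,125,55),("hsq",349.7,272.7,9,22,70)])
p,d=capture("top");c=camera_params("top");cv2.imwrite("pics/top2.png",p[:,:,::-1])
ck(c,d,[("carton",349.7,272.7,105,125,55),("slim",454,146.3,83,105,55),("wb",447.6,372,92,115,40),("sb",437.5,-387,60,85,40),("timer",593,-182,40,70,50),("mug",572,217,70,100,70)])
p,d=capture("side");cv2.imwrite("pics/side2.png",p[:,:,::-1])
E
```

```text
[350.1 272.9 231.9] 30.0667 [-0.9 -0.5 -0.2]
carton 6119 [349.8 274.4  58.3  58.7  13.8] 115.9
hsq 1080 [349.3 272.6  86.3  85.3  14.2] 15.4
carton 502 [350.7 269.5  59.   49.3  12. ] 115.5
slim 362 [453.7 148.4  30.9  62.2  42.3] 93.6
wb 290 [450.8 369.4  47.8  40.2  63.5] 103.0
sb 179 [ 438.8 -386.3   33.9   34.2   75.1] 69.7
timer 309 [ 594.4 -181.7   59.6   56.7   66.7] 44.1
mug 274 [572.3 216.1  81.1  97.3  27.9] 82.2
```

View pics/w11.png

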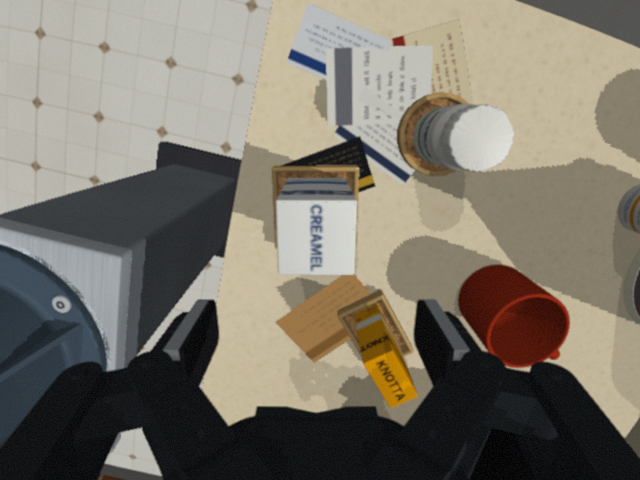

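View pics/side2.png

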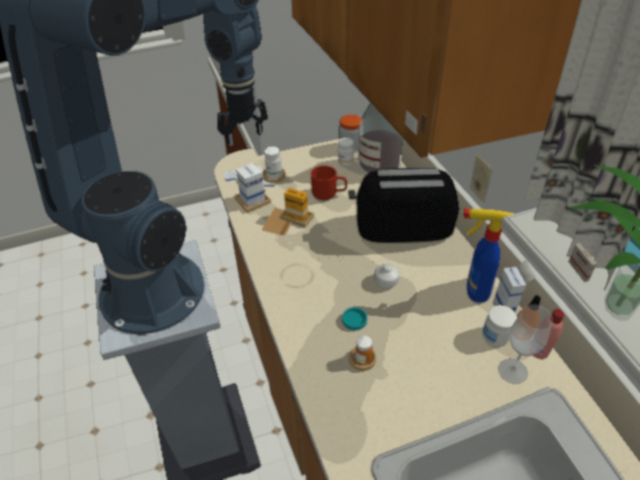

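All four things stand in their holders: carton at side (250,188), slim box (297,205), white bottle (273,165) and small bottle (363,350). The mug and timer are unmoved and the gripper is clear. I hand in.

```bash
python3 - <<'E'
from rig import *
print(job_done())
E
```

```text
the job is handed in; nothing more can be done
None
```

All four things are standing upright in their own holders and released. I handed the job in at about 30 s of the 99 s, and `job_done()` gave no verdict.

| Thing | Off holder centre | Height of its top (measured / expected) |
|---|---|---|
| Small orange bottle | about 2 mm | 71 / 72 mm |
| Larger white bottle | under 1 mm | 103 / 104 mm |
| Slim yellow box | about 2 mm | 94 / 94 mm |
| Square carton | about 2 mm | 116 / 116 mm |

- **Bystanders:** the mug and egg timer are where they started, within about 1 mm, which is camera noise. The turquoise look-alike was left alone.
- **Checks that disagreed:**
    - The final top view read the small bottle's top at 69.7 mm, against 71.2 mm from the wrist camera. Both are within the 4 mm seating limit.
    - The same view put the carton and white bottle 3 to 4 mm off centre. It saw only part of each (one side measured about 10 mm short on the carton and 7 mm on the bottle), so I trusted the wrist readings.
- **First grasp:** it was about 5 mm off sideways because I read the pose before the arm had settled. The jaws centred the bottle, and from then on I let the arm settle before each reading.

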